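# Slide a rusty strap under the hold-down spring of a brushing jig

## Robot

A 6-joint arm with a two-finger parallel gripper is mounted at the origin on the work surface. World frame = base frame: x ahead of the robot, y to its left, z up, the work surface at z = 0. Lengths are in m, angles in rad, forces in N, time in s.
With the tool pointing down it reaches from about 0.375 to 0.9 m from the base axis. Payload 3.1 kg.
Tool frame: the origin (TCP) lies midway between the tips of the shut fingers; the grasp point (between the pads) lies robot.tcp_to_grasp behind it (robot.tcp_to_grasp is the distance from the TCP to the grasp point, in m); z points along the fingers, y is the direction in which the jaws open and shut (so a half turn about z gives the same grasp; the last joint's range is limited). The gripper opens to 87 mm and grips with 3 to 60 N. Pads are 19 mm wide; open, the fingers measure 117 mm over their backs; the gripper's body (75 mm by 190 mm) begins 51 mm behind the grasp point.
Start: joints at [-1.381, 0.527, 1.433, -0, 1.181, -0.178], TCP at [0.225, -0.583, 0.187] pointing down, gripper open.
Joint ranges: [-3.08, 3.08], [-0.75, 2.2], [0.22, 2.44], [-1.43, 4.57], [0, 2.65], [-2.85, 2.85]. Speed limits (rad/s): [2.79, 2.79, 3.14, 3.14, 3.14, 3.14].

## Interface

Orientations are given as a unit quaternion [x, y, z, w].
In Python, from rig import robot, cams, nets gives the robot as it stands. The module is installed in compiled form; this text tells all that it offers.
- The arm moves only by the tool play_rows, never from a script. Its argument "commands" is a list of rows, each an object of numbers: "x", "y", "z": the shift along the tool's x, y, z in mm; "spin": the turn about the tool's z in rad. In form: [{"x": .., "y": .., "z": .., "spin": ..}, ...]. A call has 1 to 8 rows; each row shifts and turns the pose as measured when the row begins, along the tool's axes as they then stand; what a row does not reach is not made up. A row lasts 1/10 s, in which the tool goes at most 50 mm and 8.59 degrees, less where a joint would pass 70% of its speed; a pose out of reach is approached as far as the arm can. A call is refused whole if a number of a shift passes 50 or a number of a turn 0.15, either way. A call with a gripper value outside its range is refused whole. "grip" is the opening, from 0 (shut) to 1 (fully open), set as the call begins (left out, the last holds). The fingers move at their own pace and stop on an object; "newtons" is the grip in N (left out, the last holds). Time passes only in rows, so rows that do not move let the fingers close. It gives the time, the measured TCP pose, the force and the opening at its end, in the units of the state.
- robot.get_obs(): the state, without advancing time (a new reading comes with each control period).
- cams.camera(name): name is "scene" or "top" or "wrist"; returns a dict with "img" (420x560x3 uint8, red, green, blue), "fx", "fy", "cx", "cy" (pixels), "world_to_cam" (4x4, takes a point from world to camera coordinates); the wrist camera has in their place "mount" (4x4, takes a point from camera to tool coordinates, whose origin is the TCP and whose axes are the flange's). Camera axes: x right, y up, looking along -z (the intrinsics and any distortion apply to the point x, -y, -z); pixel columns grow to the right and rows downward; lengths in m; the calibration is good to about 2 mm. A picture is of the moment at which its call begins: read the wrist's pose just before it. There is no depth.
- robot.hand_in(): hands the job in, once; it reports no verdict.
Trained networks look in a picture, given as the dict that the camera call returned (one of the last four; its "shot" number tells which), for a name from the list of things; names that differ only in an ending like _2 or _b are one class to them, and where a whole thing is asked for, a point or a joint stands for the part that bears it (a point fixed in the world has none). Each returns a list of dicts, best first, with "conf" (0 to 1); they miss things now and then, are a little off and sometimes report something else, mostly with a low value. They report only what shows in the picture. A call takes as long as a camera call. They do not tell look-alikes from the thing itself.
- nets.outline_of(picture, name): "region" (420x560 bool, what is visible of it) and "pixel" ([column, row] in pixels, amid what is visible of it).
The state is a dict: "time": time; "q": joint angles; "joint_velocities": joint speeds; "joint_torque": joint torques, N m; "position": TCP position; "tool_rot": TCP orientation; "ft_force": force on the tool from outside, world axes, zero at the start; "moment": the same for the moment, N m; "grip_width": finger opening in m.
Only numpy, scipy, OpenCV 4.12 (cv2) and the standard library are available. Lean on these libraries where they do the work, as an engineer would, in place of code of your own. Each camera call takes 0.05 s, during which the arm holds its last target.

## Task

Load the rusty steel strap into the jig for wire-brushing: lay the fingertips on top of it, press down hard and, keeping the pressure on, slide it along between the rails, under the leaf spring, until its end butts against the stop block. Then lift the hand clear and leave the strap lying flat under the spring. Do not lift the strap, do not touch the spring, and leave the grinder, the brush, the can and the clean strap where they are.

Things in the scene. Friction and masses are not known exactly. Their poses are not given: they have to be found in the camera images.
- jig: fixed steel jig: dark base plate 430 x 100 x 10 mm, two bright guide rails 22 mm apart (16 mm wide, tops at z = 15.5 mm, from x = -225 to 60 mm) and a grey block at one end. Origin: on the bench under the channel's centre line; x along the channel from the open entry towards the block (loading direction), z up. The strap slides on the plate's top, z = 10 mm, smooth and oiled (friction 0.12)
- stop_face (a point): foot of the stop face of the grey block (40 x 46 x 22 mm, end stop and spring mount in one; with its bolts up to 44 mm above the bench), on the channel's centre line: jig x = 150 mm, z = 10 mm. The strap's end must butt against this face
- leaf: blue-tempered spring leaf 18 mm wide, clamped on the block (origin at its root, jig x = 155, z = 32 mm; axes as the jig's), reaching back over the channel: it slopes down to a bend and ends in an upturned toe. Unloaded the bend hangs 4 mm above the plate, so the 8 mm strap must lift it 4 mm; it then presses on the strap with 4 to 5 N. Do not touch it
- leaf_bend (a point): lowest point of the leaf's underside, the bend that rubs on the strap; at jig x = 100 mm, z = 14 mm when empty, about 18 mm with the strap under it
- leaf_toe (a point): tip of the leaf's upturned toe, at jig x = 62 mm, z = 24 mm when empty, about 31 mm with the strap under it; fingers must stay on the entry side of it
- strap: loose rusty flat steel bar (strap), 240 x 20 x 8 mm, 0.3 kg, in the channel with 1 mm play each side, 2.5 mm proud of the rails. Origin: centre of its underside; x along it towards the stop; top face z = 8 mm. Front end starts 12 to 52 mm short of the toe; 150 mm stay exposed. Under the leaf it slips from the fingertips if pressed with less than about 10 N; 15 to 20 N carries it through
- strap_nose (a point): middle of the strap's front end face (strap x = 120 mm, z = 4 mm), the end that goes under the leaf and against the stop
- grinder: cordless angle grinder with a brass wire cup brush, lying on the bench with the brush up: 285 mm long, 72 mm wide, 105 mm high, 1.9 kg; origin on the bench under its middle, x towards the brush. Bystander.
- wire_brush: wooden hand wire brush lying bristles down, 260 mm long, 32 mm wide, 34 mm high; origin on the bench, x towards the bristles. Bystander.
- oil_can: grey closed can, 66 mm diameter, 85 mm high; origin: centre of its base. Bystander.
- clean_strap: bright clean strap 160 x 20 x 8 mm lying on the bench; origin: centre of its underside, x along it. Bystander.
Things that resemble listed ones, but are neither listed nor needed, are in the scene too. Of the things like the strap, leave any that is blue or green; of the rest the larger one is meant.

How it is judged:
By the outcome, as a careful person would: the job done as asked, in the order asked, and still so for the second after the job is handed in, with the robot touching nothing.
It also fails if it takes over 42 s, if anything falls off the work surface, if the arm or the gripper's body presses on something with over 40 N, if the wrist force passes 120 N, or if a joint passes its speed limit or range.

## Working session

There is one attempt and no reset: what is moved stays moved. The work goes in short steps, Python scripts to look and compute and a tool call to move; the robot and the scene stay as the last step left them, time stands still between calls to the robot, and variables do not carry over. Pictures are saved under pics/ and viewed, and the job is handed in when it is done.

Besides the shell and the picture viewer there is one more tool, called after "Emit:" as name([rows], argument=value, ...), one row to a line, values as JSON. play_rows: Moves the arm, as the interface text tells. Its arguments: {"type":"object","properties":{"commands":{"type":"array"},"grip":{"type":"number"},"newtons":{"type":"number"}},"required":["commands"]}

```bash
mkdir -p pics; python3 - <<'E'
from rig import robot,cams,nets
import cv2,numpy as np
o=robot.get_obs()
for k in o: print(k,np.round(o[k],4))
print(robot.tcp_to_grasp)
for n in("scene","top"):
    p=cams.camera(n); cv2.imwrite(f"pics/{n}0.png",p["img"][...,::-1])
    print(n,{k:(np.round(v,4).tolist()) for k,v in p.items() if k!="img"})
    for t in("strap","jig","leaf","strap_nose","stop_face","leaf_toe","leaf_bend","clean_strap"):
        for r in nets.outline_of(p,t)[:4]: print(t,round(r["conf"],2),np.round(r["pixel"],1),r["region"].sum())
E
```

```text
time 0.0
q [-1.3815  0.5284  1.4339 -0.      1.1814 -0.1785]
joint_velocities [ 0.      0.0004  0.0013 -0.0012 -0.      0.0011]
joint_torque [-3.00000e-04 -4.40040e+01 -1.76593e+01  6.32000e-02  5.83000e-02
 -2.00000e-04]
position [ 0.2246 -0.5824  0.1861]
tool_rot [ 0.9831  0.1829 -0.     -0.001 ]
ft_force [0.0079 0.0126 0.1425]
moment [ 0.0369 -0.0378 -0.0658]
grip_width 0.0873
0.0187
scene {'fx': 383.9153, 'fy': 383.9153, 'cx': 272.9649, 'cy': 214.5657, 'world_to_cam': [[-0.4995, 0.8661, 0.0191, 0.3232], [-0.4976, -0.3049, 0.812, 0.2253], [0.7091, 0.3961, 0.5833, -1.4997], [0.0, 0.0, 0.0, 1.0]], 'shot': 1}
strap 0.84 [133.2 222. ] 547
strap 0.66 [264.  213.9] 299
strap 0.64 [271.9 172.7] 77
strap 0.47 [204.1 170.2] 71
jig 0.81 [292.2 239.7] 2984
leaf 0.75 [304.6 241.1] 102
leaf 0.72 [322.6 219.3] 853
strap_nose 0.88 [133.3 225.4] 442
strap_nose 0.58 [261.9 216.4] 386
strap_nose 0.58 [206.9 166.9] 123
strap_nose 0.47 [270.9 174.5] 107
stop_face 0.57 [291.2 235.8] 3075
leaf_toe 0.6 [304.2 242. ] 144
leaf_bend 0.57 [305.7 243.2] 190
leaf_bend 0.52 [323.5 221. ] 792
clean_strap 0.94 [301.3 305.1] 608
clean_strap 0.36 [305.2 242. ] 118
top {'fx': 469.146, 'fy': 469.146, 'cx': 285.4328, 'cy': 208.3159, 'world_to_cam': [[0.0151, -0.9997, 0.0191, -0.0604], [0.9957, 0.0168, 0.0907, -0.5498], [-0.091, 0.0176, 0.9957, -1.0496], [0.0, 0.0, 0.0, 1.0]], 'shot': 2}
strap 0.93 [351.5 320.8] 448
strap 0.73 [300.8 214. ] 963
strap 0.68 [432.9 129.9] 932
strap 0.65 [443.7 293.2] 577
jig 0.76 [273.4 209.4] 6817
jig 0.18 [229.8 186.9] 353
leaf 0.65 [228.2 186.6] 308
strap_nose 0.93 [351.7 317.4] 447
strap_nose 0.87 [435.6 126.5] 981
strap_nose 0.68 [441.2 297.5] 511
strap_nose 0.67 [305.4 216.8] 969
stop_face 0.67 [272.2 210.6] 6655
leaf_toe 0.66 [231.  188.7] 334
leaf_bend 0.58 [229.1 187.7] 312
clean_strap 0.85 [200.6 113.2] 589
```

View pics/top0.png

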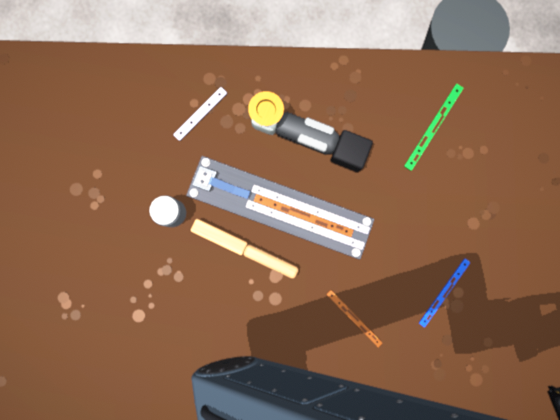

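View pics/scene0.png

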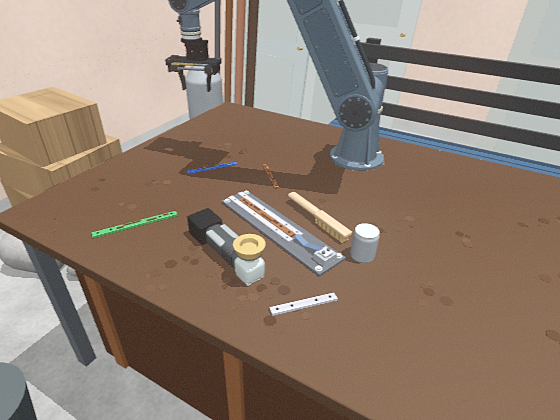

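```bash
python3 -c "
import cv2
a=cv2.imread('pics/top0.png')[140:280,160:380];cv2.imwrite('pics/top0c.png',cv2.resize(a,None,fx=3.6,fy=3.6,interpolation=2))"
```

```text
(no output)
```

View pics/top0c.png

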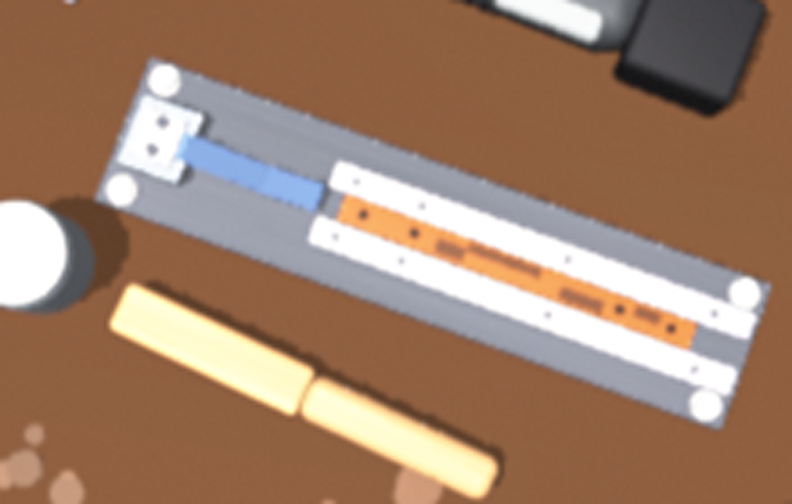

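The candidates are the orange strap in the jig at top (301,214), a small orange one at (354,320), a green one at (434,128) and a blue one at (444,293). The one meant is the orange strap between the rails: it is neither blue nor green, it is the larger of the remaining two, and the enlarged crop shows it there. The leaf runs about (210,180)–(250,195) and the block is at (204,177).

```bash
cat > h.py <<'E'
import numpy as np,cv2
from scipy.optimize import least_squares
def proj(p,P):
    W=np.array(p["world_to_cam"]);c=np.atleast_2d(P)@W[:3,:3].T+W[:3,3]
    return np.c_[p["cx"]+p["fx"]*c[:,0]/-c[:,2],p["cy"]+p["fy"]*-c[:,1]/-c[:,2]]
def unproj(p,uv,z):
    W=np.array(p["world_to_cam"]);R=W[:3,:3];C=-R.T@W[:3,3]
    uv=np.atleast_2d(uv).astype(float)
    d=np.c_[(uv[:,0]-p["cx"])/p["fx"],-(uv[:,1]-p["cy"])/p["fy"],-np.ones(len(uv))]@R
    return C+d*((z-C[2])/d[:,2])[:,None]
E
python3 - <<'E'
from rig import robot,cams,nets
from h import *
for n in("top","scene"):
    p=cams.camera(n); im=p["img"];hsv=cv2.cvtColor(im,cv2.COLOR_RGB2HSV)
    r=max([r for r in nets.outline_of(p,"jig")],key=lambda r:r["conf"])
    reg=cv2.morphologyEx(r["region"].astype(np.uint8),cv2.MORPH_CLOSE,np.ones((15,15)))
    # plate from world points
    ys,xs=np.nonzero(reg); w=unproj(p,np.c_[xs,ys],0.010)[:,:2]*1000
    (c,s,a)=cv2.minAreaRect(w.astype(np.float32)); print(n,"plate",c,s,a)
    st=nets.outline_of(p,"strap")
    m=((hsv[...,1]>150)&(hsv[...,0]<18)&(im[...,0]>(190 if n=="top" else 130)))&(reg>0)
    reg2=cv2.erode(reg,np.ones((7,7)))
    ys,xs=np.nonzero(m&(reg2>0)); w=unproj(p,np.c_[xs,ys],0.018)[:,:2]*1000
    (c2,s2,a2)=cv2.minAreaRect(w.astype(np.float32));print("strap",c2,s2,a2,len(xs))
    v,e,_=0,0,0
    mb=(hsv[...,0]>100)&(hsv[...,0]<125)&(hsv[...,1]>90)&(reg>0)
    ys,xs=np.nonzero(mb);w=unproj(p,np.c_[xs,ys],0.022)[:,:2]*1000
    print("leaf",cv2.minAreaRect(w.astype(np.float32)),len(xs))
E
```

```text
top plate (554.58056640625, -39.11871337890625) (433.3330383300781, 103.69310760498047) 70.65390014648438
strap (536.4063110351562, -94.0373306274414) (232.8790283203125, 14.468263626098633) 70.56312561035156 411
leaf ((596.8284912109375, 77.367431640625), (90.83712005615234, 17.606639862060547), 70.33072662353516) 281
scene plate (562.7042846679688, -37.75346374511719) (435.9309387207031, 107.64021301269531) 70.66444396972656
strap (544.2156372070312, -103.60831451416016) (195.6247100830078, 1.794104814529419) 70.0562744140625 14
leaf ((0.0, 0.0), (0.0, 0.0), 0.0) 0
```

```bash
cat > ov.py <<'E'
from h import *
def draw(p,img,x0,y0,a,sx,S,off,scen):
    c,s=np.cos(a),np.sin(a)
    def T(P):
        P=np.array(P,float)/1000; return np.c_[x0+c*P[:,0]-s*P[:,1],y0+s*P[:,0]+c*P[:,1],P[:,2]]
    def rect(xa,xb,ya,yb,z,col):
        q=(proj(p,T([[xa,ya,z],[xb,ya,z],[xb,yb,z],[xa,yb,z]]))-off+.5)*S
        cv2.polylines(img,[np.round(q).astype(int)],True,col,1)
    rect(-225,205,-50,50,10,(0,255,0));
    rect(-225,60,11,27,15.5,(0,0,255));rect(-225,60,-27,-11,15.5,(0,0,255))
    rect(150,190,-23,23,32,(255,0,255))
    rect(sx-120,sx+120,-10,10,18,(255,255,0))
    rect(62,100,-9,9,24,(255,0,0))
E
cat > look.py <<'E'
import sys
from rig import robot,cams,nets
from ov import *
tag=sys.argv[1];x0,y0,a,sx=map(float,sys.argv[2:6])
for n,b in(("top",(175,145,385,270)),("scene",(210,180,360,285))):
    p=cams.camera(n);S=3.8 if n=="top" else 5.3
    im=p["img"][b[1]:b[3],b[0]:b[2],::-1]; im=cv2.resize(im,None,fx=S,fy=S,interpolation=2).copy()
    draw(p,im,x0,y0,np.radians(a),sx,S,np.array(b[:2]),n); cv2.imwrite(f"pics/{tag}_{n}.png",im)
E
python3 look.py f1 .5579 -.0297 70.63 -68
```

```text
(no output)
```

View pics/f1_top.png

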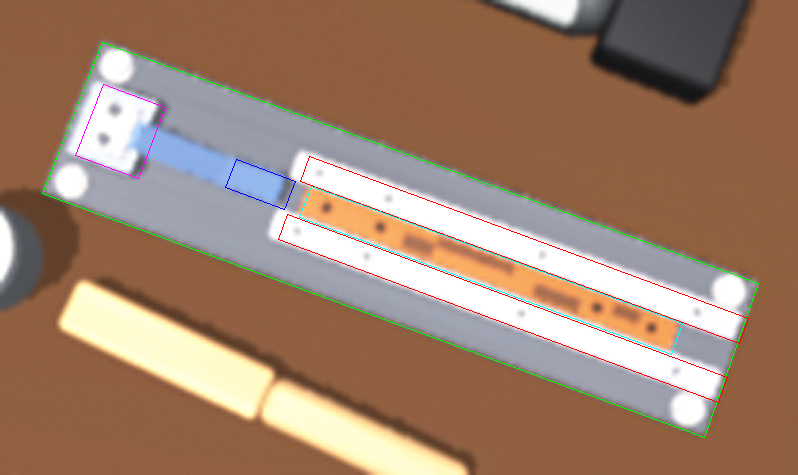

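View pics/f1_scene.png

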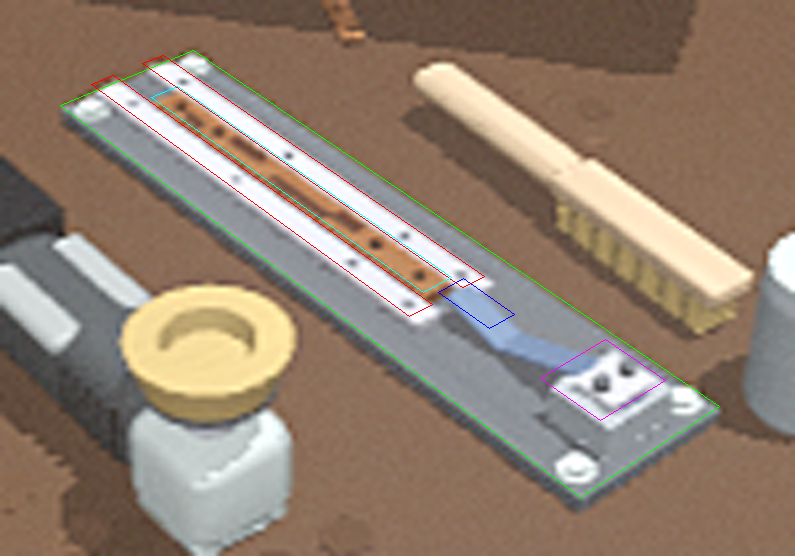

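```bash
sed -i 's/rect(-225,205,-50/rect(-230,200,-50/' ov.py; python3 look.py f2 .5598 -.0240 70.63 -73.5
```

```text
(no output)
```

View pics/f2_top.png

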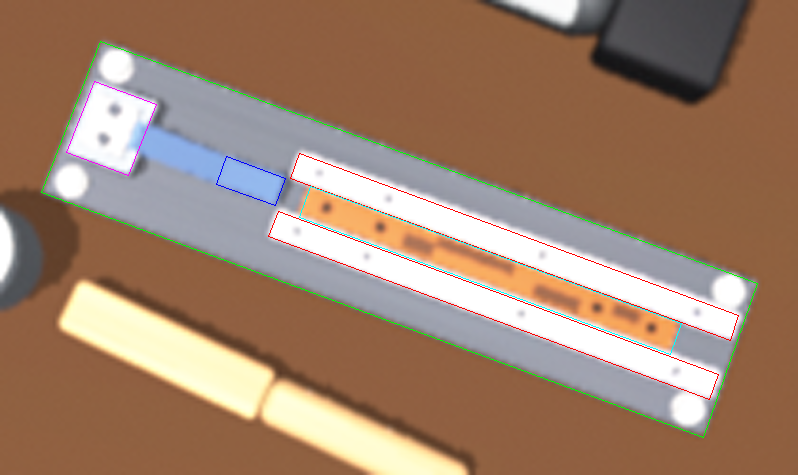

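View pics/f2_scene.png

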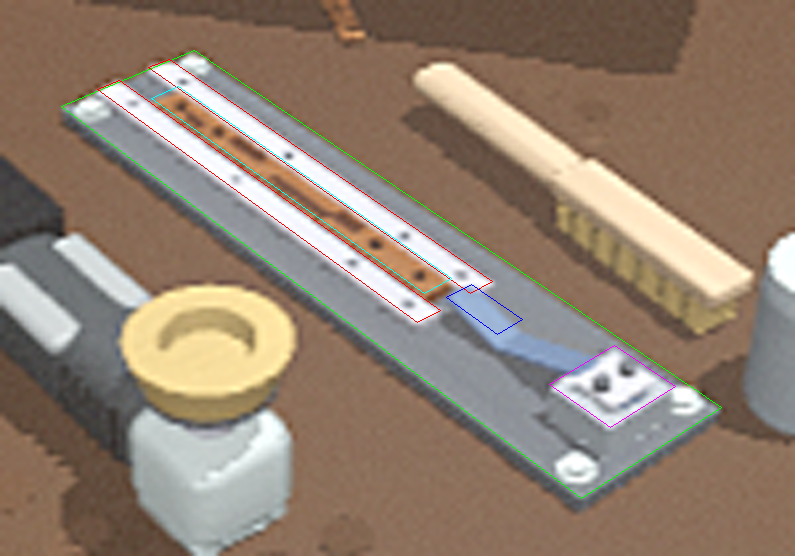

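Emit:
play_rows([
  {"spin": 0.14},
  {"spin": 0.14},
  {"spin": 0.14},
  {"spin": 0.14},
  {"spin": 0.14},
  {},
], grip=0, newtons=30)

```text
invalid input
```

```bash
cat > st.py <<'E'
import numpy as np,sys
from rig import robot
from scipy.spatial.transform import Rotation as R
x0,y0,a=.5598,-.0240,np.radians(70.63)
def show(tx=None,ty=0,tz=None):
    o=robot.get_obs();p=np.array(o["position"]);M=R.from_quat(o["tool_rot"]).as_matrix()
    d=p[:2]-[x0,y0];c,s=np.cos(a),np.sin(a)
    print("t",round(o["time"],2),"jig",np.round([1e3*(c*d[0]+s*d[1]),1e3*(-s*d[0]+c*d[1]),1e3*p[2]],1),"F",np.round(o["ft_force"],1),"w",round(float(o["grip_width"]),4),
     "Fjig",np.round(c*o["ft_force"][0]+s*o["ft_force"][1],1),"tilt",np.round(M[:,2],4),"j6",round(o["q"][5],2))
    ch=np.array([c,s,0]);yy=M[:,1]; e=np.arctan2(yy[1],yy[0])-a; e=(e+np.pi/2)%np.pi-np.pi/2
    print("spin needed",round(e,3),"chan dir in tool",np.round(M.T@ch,3))
    if tx is not None:
        t=np.array([x0+(c*tx-s*ty)/1e3,y0+(s*tx+c*ty)/1e3,(tz/1e3 if tz is not None else p[2])])
        print("delta tool mm",np.round(M.T@(t-p)*1e3,1))
show(*map(float,sys.argv[1:]))
E
python3 st.py -100 0 60
```

```text
t 1.4 jig [-638.6  130.6  187. ] F [-0.2  0.2 -0.4] w 0.0871 Fjig 0.1 tilt [-0.  0. -1.] j6 -0.18
spin needed 0.706 chan dir in tool [ 0.649 -0.761  0.   ]
delta tool mm [ 448.8 -325.2  127. ]
```

Emit:
play_rows([
  {"x": 0,"y": 0,"z": 0,"spin": 0.141},
  {"x": 0,"y": 0,"z": 0,"spin": 0.141},
  {"x": 0,"y": 0,"z": 0,"spin": 0.141},
  {"x": 0,"y": 0,"z": 0,"spin": 0.141},
  {"x": 0,"y": 0,"z": 0,"spin": 0.141},
  {"x": 0,"y": 0,"z": 0,"spin": 0},
], grip=0, newtons=30)

```text
time: 2.0
position: [0.2248, -0.5831, 0.187]
tool_rot: [0.983, -0.181, -0.0, -0.0]
ft_force: [1.1, -0.5, -0.3]
grip_width: 0.0468
```

```bash
python3 st.py -100 0 60
```

```text
t 2.0 jig [-638.6  130.6  187. ] F [ 1.1 -0.5 -0.3] w 0.0468 Fjig -0.1 tilt [ 0.e+00  1.e-04 -1.e+00] j6 0.55
spin needed -0.027 chan dir in tool [-0.027 -1.     0.   ]
delta tool mm [ 116.2 -541.9  127.1]
```

Emit:
play_rows([
  {"x": 10,"y": -45,"z": 0,"spin": -0.027},
  {"x": 10,"y": -45,"z": 0,"spin": 0},
  {"x": 10,"y": -45,"z": 0,"spin": 0},
  {"x": 10,"y": -45,"z": 0,"spin": 0},
  {"x": 10,"y": -45,"z": 0,"spin": 0},
  {"x": 10,"y": -45,"z": 0,"spin": 0},
  {"x": 10,"y": -45,"z": 0,"spin": 0},
  {"x": 10,"y": -45,"z": 0,"spin": 0},
])

```text
time: 2.8
position: [0.4214, -0.2671, 0.1861]
tool_rot: [0.987, -0.16, 0.002, 0.004]
ft_force: [0.3, -0.5, -1.4]
grip_width: 0.0007
```

```bash
python3 st.py -100 0 60
```

```text
t 2.8 jig [-275.3   50.   186.1] F [ 0.3 -0.5 -1.4] w 0.0007 Fjig -0.4 tilt [ 0.0032 -0.0093 -1.    ] j6 1.11
spin needed 0.017 chan dir in tool [ 0.017 -1.    -0.008]
delta tool mm [  52.2 -175.4  125. ]
```

Emit:
play_rows([
  {"x": 12,"y": -40,"z": 20,"spin": 0.015},
  {"x": 12,"y": -40,"z": 20,"spin": 0},
  {"x": 12,"y": -40,"z": 20,"spin": 0},
  {"x": 8,"y": -30,"z": 20,"spin": 0},
  {"x": 0,"y": 0,"z": 20,"spin": 0},
  {"x": 0,"y": 0,"z": 0,"spin": 0},
])

```text
time: 3.4
position: [0.52, -0.1304, 0.0846]
tool_rot: [0.988, -0.153, 0.007, 0.006]
ft_force: [-0.1, -0.2, 0.0]
grip_width: 0.0005
```

```bash
python3 st.py -100 0 30
```

```text
t 3.4 jig [-113.6    2.2   84.6] F [-0.1 -0.2  0. ] w 0.0005 Fjig -0.3 tilt [ 0.0112 -0.014  -0.9998] j6 1.44
spin needed 0.031 chan dir in tool [ 0.031 -0.999 -0.009]
delta tool mm [  1.8 -14.   54.5]
```

Emit:
play_rows([
  {"x": 2,"y": -5,"z": 15,"spin": 0.03},
  {"x": 0,"y": -5,"z": 15,"spin": 0},
  {"x": 0,"y": -4,"z": 15,"spin": 0},
  {"x": 0,"y": 0,"z": 8,"spin": 0},
  {"x": 0,"y": 0,"z": 0,"spin": 0},
])

```text
time: 3.9
position: [0.5302, -0.1215, 0.034]
tool_rot: [0.986, -0.165, 0.01, 0.007]
ft_force: [0.9, 0.1, -0.2]
grip_width: 0.0007
```

```bash
python3 st.py -100 0 18; python3 look.py g1 .5598 -.0240 70.63 -73.5
```

```text
t 3.9 jig [-101.8   -4.4   34. ] F [ 0.9  0.1 -0.2] w 0.0007 Fjig 0.3 tilt [ 0.0176 -0.0173 -0.9997] j6 1.49
spin needed 0.007 chan dir in tool [ 0.007 -1.    -0.01 ]
delta tool mm [-4.8 -2.  15.9]
```

View pics/g1_scene.png

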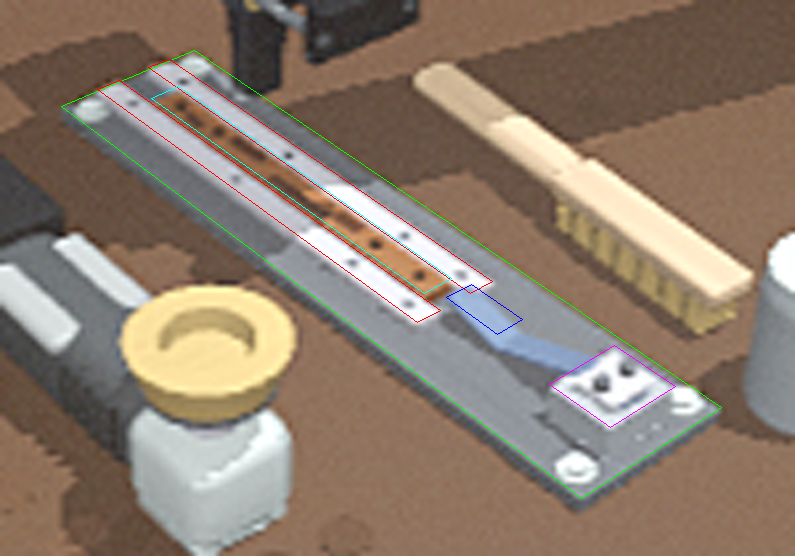

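```bash
python3 st.py -100 0 18; python3 - <<'E'
from rig import robot,cams
from h import *
for n in("scene","top"):
    o=robot.get_obs();p=cams.camera(n); uv=proj(p,[o["position"]])[0];print(n,uv)
    im=np.ascontiguousarray(p["img"][...,::-1]);cv2.drawMarker(im,tuple(int(v) for v in uv),(0,0,255),0,8,1)
    im=im[100:280,180:400] if n=="scene" else im[100:300,170:400]
    cv2.imwrite(f"pics/h1_{n}.png",cv2.resize(im,None,fx=3,fy=3,interpolation=2))
print(robot.get_obs()["position"])
E
```

```text
t 4.0 jig [-101.8   -5.1   34.9] F [0.  0.5 0.3] w 0.0007 Fjig 0.5 tilt [ 0.0193 -0.018  -0.9997] j6 1.49
spin needed 0.006 chan dir in tool [ 0.007 -1.    -0.011]
delta tool mm [-5.5 -2.  16.7]
scene [257.37144603 205.69080863]
top [316.28140946 217.10976274]
[ 0.5310173  -0.12164044  0.03506764]
```

View pics/h1_scene.png

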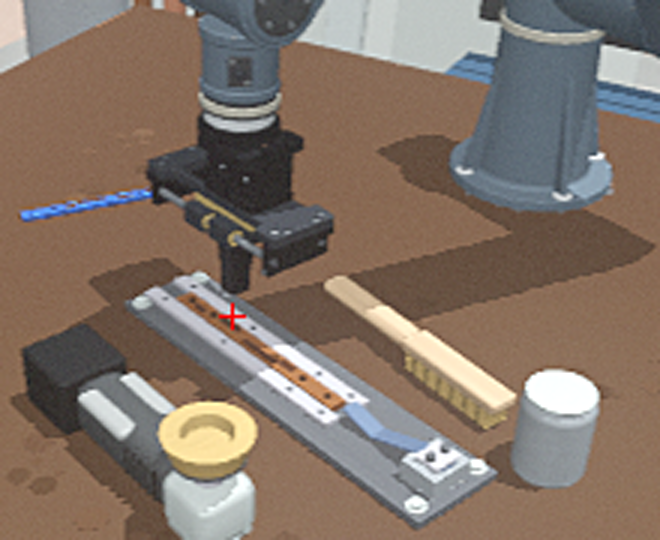

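View pics/h1_top.png

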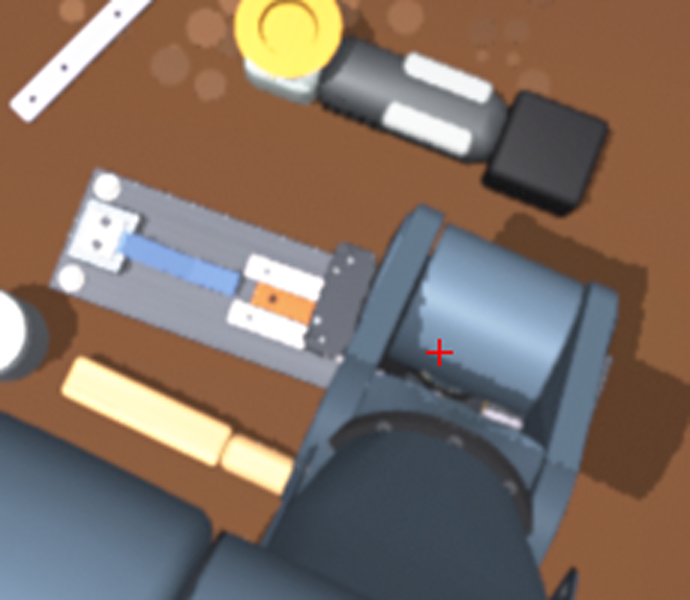

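```bash
python3 - <<'E'
from rig import robot,cams
from h import *
from scipy.spatial.transform import Rotation as R
im=cv2.imread("pics/scene0.png")
o=robot.get_obs();print(o["position"],o["time"],np.round(o["joint_velocities"],4),np.round(o["q"],4))
p=cams.camera("scene")
y=np.array([np.sin(np.radians(21.1)),-np.cos(np.radians(21.1)),0])
c=np.array([.2246,-.5824,.1861])
for P in(c,c+.0435*y,c-.0435*y):
    u=proj(p,[P])[0];print(u);cv2.drawMarker(im,tuple(int(v) for v in u),(0,0,255),0,6,1)
cv2.imwrite("pics/s0t.png",cv2.resize(im[0:150,120:280],None,fx=4,fy=4))
# wrist
w=cams.camera("wrist");print(np.round(w["mount"],4),w["fx"],w["cx"],w["cy"]);cv2.imwrite("pics/w1.png",w["img"][...,::-1])
E
```

```text
[ 0.5310173  -0.12164044  0.03506764] 4.1 [ 0.0032  0.0006  0.0042  0.0001 -0.0028  0.0002] [-0.425   0.6416  1.7778 -0.0131  0.6966  1.4875]
[196.88332089  98.4685157 ]
[185.89970057  97.66304977]
[207.94185975  99.27947565]
[[ 2.000e-04  9.690e-01  2.471e-01  6.690e-02]
 [ 1.000e+00 -4.000e-04  9.000e-04  0.000e+00]
 [ 1.000e-03  2.471e-01 -9.690e-01 -1.981e-01]
 [ 0.000e+00  0.000e+00  0.000e+00  1.000e+00]] 320.35977141821877 278.29063080550094 208.60389850576155
```

View pics/s0t.png

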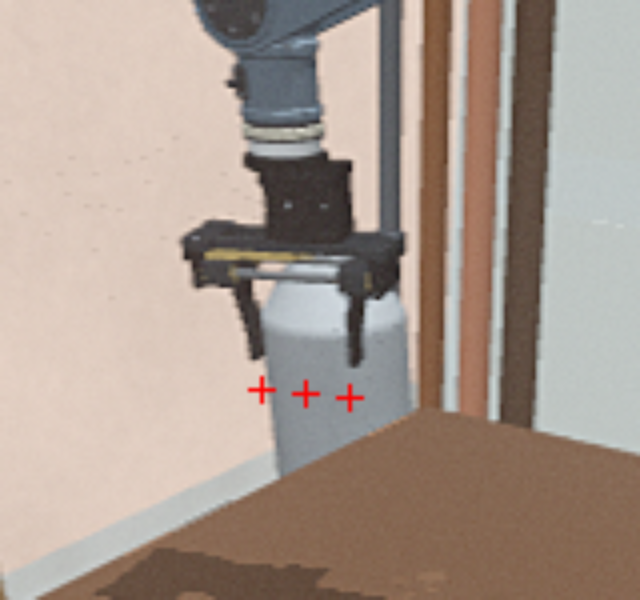

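View pics/w1.png

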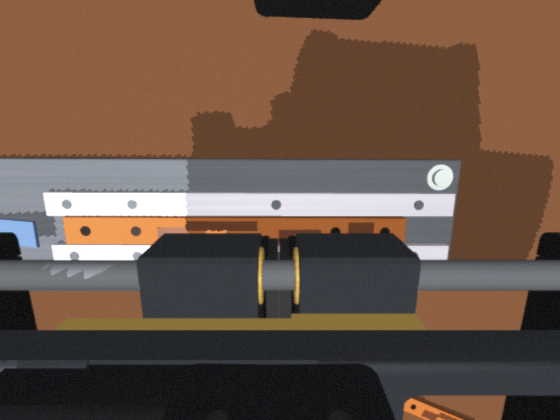

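```bash
cat > wr.py <<'E'
from h import *
from scipy.spatial.transform import Rotation as R
def wristcam(w,o):
    T=np.eye(4);T[:3,:3]=R.from_quat(o["tool_rot"]).as_matrix();T[:3,3]=o["position"]
    d=dict(w);d["world_to_cam"]=np.linalg.inv(T@np.array(w["mount"]));return d
E
python3 - <<'E'
from rig import robot,cams
from wr import *
from ov import draw
o=robot.get_obs();w=cams.camera("wrist");d=wristcam(w,o)
im=np.ascontiguousarray(w["img"][...,::-1])
draw(d,im,.5598,-.0240,np.radians(70.63),-73.5,1,np.zeros(2),"")
cv2.imwrite("pics/w2.png",im)
print(proj(d,[o["position"]]))
E
```

```text
[[278.48903238 233.02584718]]
```

View pics/w2.png

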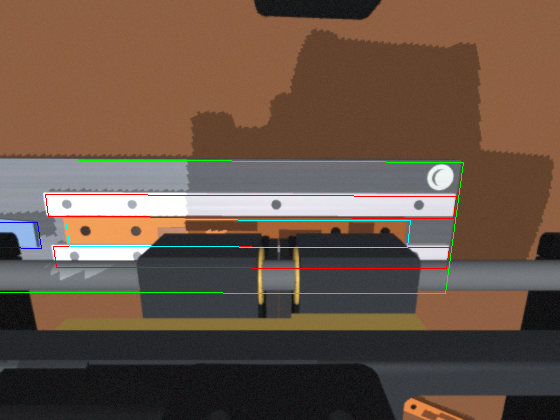

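Pose and wrist camera agree with my jig fit. In the scene picture, though, the fingertips appear higher than the reported TCP, ending at about (258,197) against a projected (257,206). I'll come down slowly and let the force show where contact is.

Emit:
play_rows([
  {"x": -5,"y": -2,"z": 4,"spin": 0.005},
  {"x": -1,"y": 0,"z": 4,"spin": 0},
  {"x": 0,"y": 0,"z": 3,"spin": 0},
  {"x": 0,"y": 0,"z": 0,"spin": 0},
])

```text
time: 4.65
position: [0.5255, -0.1172, 0.0233]
tool_rot: [0.986, -0.168, 0.011, 0.007]
ft_force: [-0.1, 0.3, -0.5]
grip_width: 0.0003
```

```bash
python3 st.py -100 0 18
```

```text
t 4.65 jig [-99.3   1.5  23.3] F [-0.1  0.3 -0.5] w 0.0003 Fjig 0.3 tilt [ 0.0198 -0.0182 -0.9996] j6 1.5
spin needed 0.001 chan dir in tool [ 0.002 -1.    -0.011]
delta tool mm [1.3 0.6 5.3]
```

Emit:
play_rows([
  {"x": 1,"y": 0,"z": 2,"spin": 0},
  {"x": 0,"y": 0,"z": 2,"spin": 0},
  {"x": 0,"y": 0,"z": 1,"spin": 0},
])

```text
time: 4.95
position: [0.5268, -0.1177, 0.0177]
tool_rot: [0.986, -0.167, 0.011, 0.007]
ft_force: [0.7, 0.8, -0.2]
grip_width: 0.0004
```

Emit:
play_rows([
  {"x": 0,"y": 0,"z": 1,"spin": 0},
  {"x": 0,"y": 0,"z": 1,"spin": 0},
])

```text
time: 5.15
position: [0.527, -0.1179, 0.0155]
tool_rot: [0.986, -0.167, 0.011, 0.007]
ft_force: [0.3, -0.7, 0.2]
grip_width: 0.0006
```

```bash
python3 st.py -100 0 18
```

```text
t 5.15 jig [-99.4  -0.2  15.5] F [ 0.3 -0.7  0.2] w 0.0006 Fjig -0.6 tilt [ 0.02   -0.0183 -0.9996] j6 1.5
spin needed 0.001 chan dir in tool [ 0.002 -1.    -0.011]
delta tool mm [-0.1  0.6 -2.5]
```

```bash
python3 - <<'E'
from rig import robot,cams
from h import *
o=robot.get_obs();p=cams.camera("scene")
im=p["img"][150:270,200:350,::-1];cv2.imwrite("pics/s3.png",cv2.resize(im,None,fx=5,fy=5,interpolation=2))
for dz in(0,.03,.035): print((proj(p,[np.array(o["position"])+[0,0,dz]])[0]-[200,150])*5)
E
```

```text
[295.80791027 303.63121135]
[295.71450415 262.53818489]
[295.69865846 255.56704349]
```

View pics/s3.png

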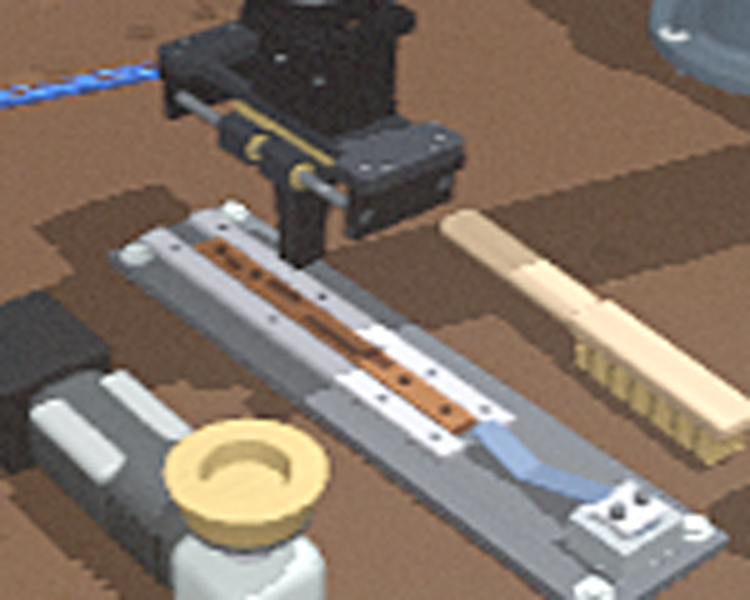

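Emit:
play_rows([
  {"x": 0,"y": 0,"z": 4,"spin": 0},
  {"x": 0,"y": 0,"z": 4,"spin": 0},
  {"x": 0,"y": 0,"z": 3,"spin": 0},
  {"x": 0,"y": 0,"z": 2,"spin": 0},
  {"x": 0,"y": 0,"z": 2,"spin": 0},
])

```text
time: 5.7
position: [0.5274, -0.1182, -0.0008]
tool_rot: [0.986, -0.167, 0.011, 0.007]
ft_force: [0.2, -0.3, 0.5]
grip_width: 0.0007
```

```bash
python3 st.py -100 0 0;python3 - <<'E'
from rig import robot,cams
from h import *
o=robot.get_obs();p=cams.camera("scene")
im=p["img"][150:270,200:350,::-1];cv2.imwrite("pics/s4.png",cv2.resize(im,None,fx=5,fy=5,interpolation=2))
E
```

```text
t 5.7 jig [-99.6  -0.6  -0.8] F [ 0.2 -0.3  0.5] w 0.0007 Fjig -0.2 tilt [ 0.02   -0.0183 -0.9996] j6 1.5
spin needed 0.001 chan dir in tool [ 0.002 -1.    -0.011]
delta tool mm [-0.6  0.4 -0.8]
```

View pics/s4.png

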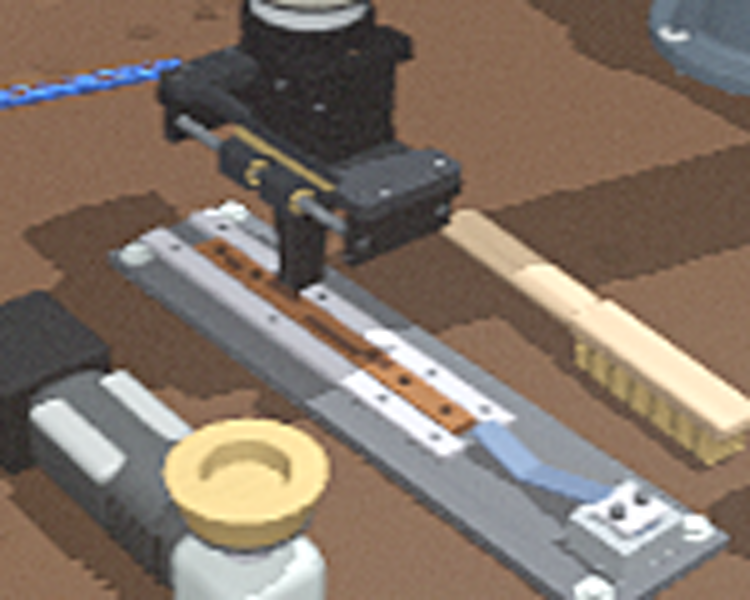

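Emit:
play_rows([
  {"x": 0,"y": 0,"z": 2,"spin": 0},
  {"x": 0,"y": 0,"z": 2,"spin": 0},
  {"x": 0,"y": 0,"z": 1.5,"spin": 0},
])

```text
time: 6.05
position: [0.5274, -0.1183, -0.0069]
tool_rot: [0.986, -0.167, 0.011, 0.007]
ft_force: [0.4, 0.7, 1.0]
grip_width: 0.0004
```

Emit:
play_rows([
  {"x": 0,"y": 0,"z": 1,"spin": 0},
  {"x": 0,"y": 0,"z": 1,"spin": 0},
])

```text
time: 6.25
position: [0.5275, -0.1183, -0.0091]
tool_rot: [0.986, -0.167, 0.011, 0.007]
ft_force: [0.2, -0.0, -0.1]
grip_width: 0.0004
```

Emit:
play_rows([
  {"x": 0,"y": 0,"z": 1,"spin": 0},
  {"x": 0,"y": 0,"z": 1,"spin": 0},
])

```text
time: 6.45
position: [0.5276, -0.1184, -0.0112]
tool_rot: [0.986, -0.167, 0.011, 0.007]
ft_force: [-0.9, -0.3, 0.5]
grip_width: 0.0003
```

Emit:
play_rows([
  {"x": 0,"y": 0,"z": 1,"spin": 0},
  {"x": 0,"y": 0,"z": 1,"spin": 0},
])

```text
time: 6.65
position: [0.5277, -0.1185, -0.0133]
tool_rot: [0.986, -0.167, 0.011, 0.007]
ft_force: [0.6, 0.6, -0.9]
grip_width: 0.0001
```

Emit:
play_rows([
  {"x": 0,"y": 0,"z": 1,"spin": 0},
])

```text
time: 6.75
position: [0.5277, -0.1185, -0.0144]
tool_rot: [0.986, -0.167, 0.011, 0.007]
ft_force: [0.3, -0.2, -1.0]
grip_width: 0.0004
```

Emit:
play_rows([
  {"x": 0,"y": 0,"z": 1,"spin": 0},
])

```text
time: 6.85
position: [0.5278, -0.1185, -0.0155]
tool_rot: [0.986, -0.167, 0.012, 0.007]
ft_force: [1.2, -0.1, -0.3]
grip_width: 0.001
```

```bash
python3 st.py -100 0 0;python3 - <<'E'
from rig import robot,cams
from h import *
o=robot.get_obs();p=cams.camera("scene")
im=p["img"][180:260,220:320,::-1];cv2.imwrite("pics/s5.png",cv2.resize(im,None,fx=7,fy=7,interpolation=2))
E
```

```text
t 6.85 jig [-99.8  -1.1 -15.5] F [ 1.2 -0.1 -0.3] w 0.001 Fjig 0.3 tilt [ 0.0202 -0.0184 -0.9996] j6 1.5
spin needed 0.001 chan dir in tool [ 0.002 -1.    -0.011]
delta tool mm [ -0.7   0.4 -15.5]
```

View pics/s5.png

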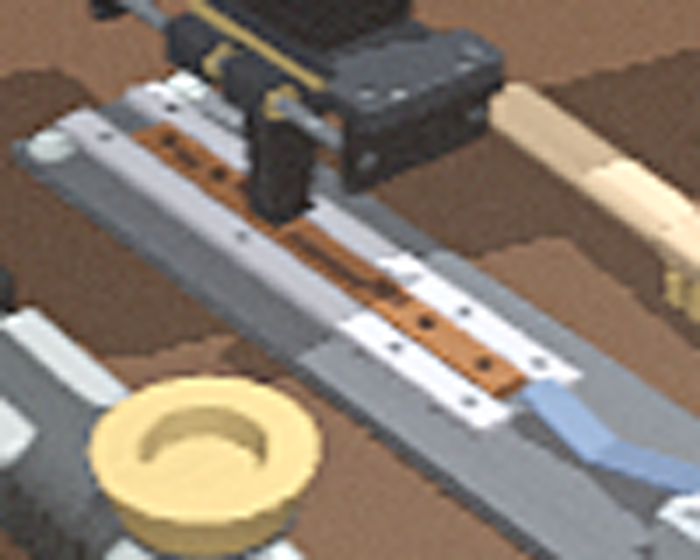

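Fingers are almost on the strap, with the tip at crop (280,220) and the lateral position fine. I'll continue in 1 mm steps.

Emit:
play_rows([
  {"x": 0,"y": 0,"z": 1,"spin": 0},
])

```text
time: 7.0
position: [0.5277, -0.1185, -0.0166]
tool_rot: [0.986, -0.167, 0.011, 0.007]
ft_force: [-0.3, -0.2, 0.2]
grip_width: 0.0007
```

Emit:
play_rows([
  {"x": 0,"y": 0,"z": 1,"spin": 0},
])

```text
time: 7.1
position: [0.5278, -0.1185, -0.0171]
tool_rot: [0.986, -0.167, 0.011, 0.007]
ft_force: [-2.2, 1.4, 13.0]
grip_width: 0.0005
```

Emit:
play_rows([
  {"x": 0,"y": 0,"z": 1,"spin": 0},
])

```text
time: 7.2
position: [0.5278, -0.1185, -0.0171]
tool_rot: [0.986, -0.167, 0.012, 0.007]
ft_force: [-1.6, 1.6, 10.9]
grip_width: 0.0004
```

Emit:
play_rows([
  {"x": 0,"y": 0,"z": 1.5,"spin": 0},
  {"x": 0,"y": -2,"z": 1.5,"spin": 0},
  {"x": 0,"y": -4,"z": 1.5,"spin": 0},
])

```text
time: 7.5
position: [0.53, -0.1153, -0.017]
tool_rot: [0.986, -0.166, 0.013, 0.009]
ft_force: [-4.5, -5.1, 12.3]
grip_width: 0.0008
```

```bash
python3 st.py
```

```text
t 7.5 jig [-96.   -2.1 -17. ] F [-4.5 -5.1 12.3] w 0.0008 Fjig -6.3 tilt [ 0.0217 -0.0227 -0.9995] j6 1.51
spin needed 0.004 chan dir in tool [ 0.005 -1.    -0.014]
```

Emit:
play_rows([
  {"x": -0.5,"y": -4,"z": 2,"spin": 0},
  {"x": -0.5,"y": -5,"z": 2,"spin": 0},
  {"x": -0.5,"y": -5,"z": 2,"spin": 0},
])

```text
time: 7.8
position: [0.5329, -0.1073, -0.0171]
tool_rot: [0.986, -0.163, 0.014, 0.014]
ft_force: [-5.8, -5.5, 15.7]
grip_width: 0.0005
```

```bash
python3 st.py; python3 look.py k1 .5598 -.0240 70.63 -64
```

```text
t 7.8 jig [-87.5  -2.3 -17.1] F [-5.8 -5.5 15.7] w 0.0005 Fjig -7.1 tilt [ 0.0227 -0.0316 -0.9992] j6 1.54
spin needed 0.009 chan dir in tool [ 0.01  -1.    -0.022]
```

View pics/k1_scene.png

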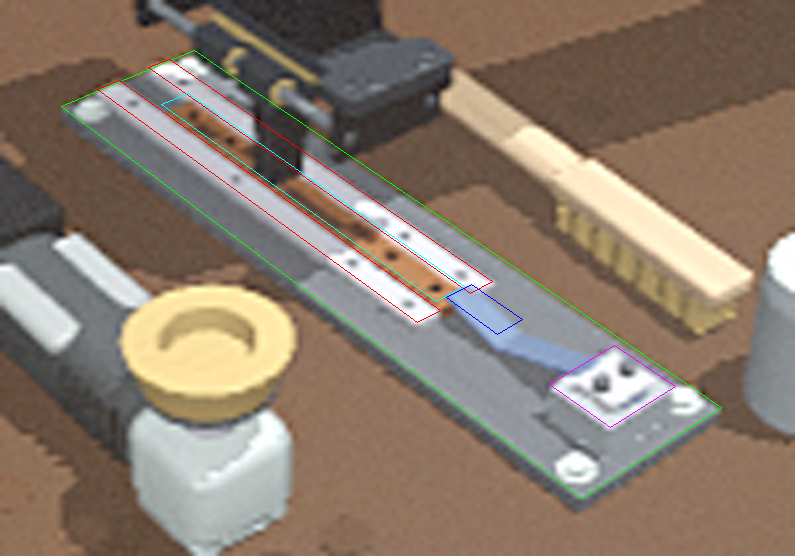

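View pics/k1_top.png

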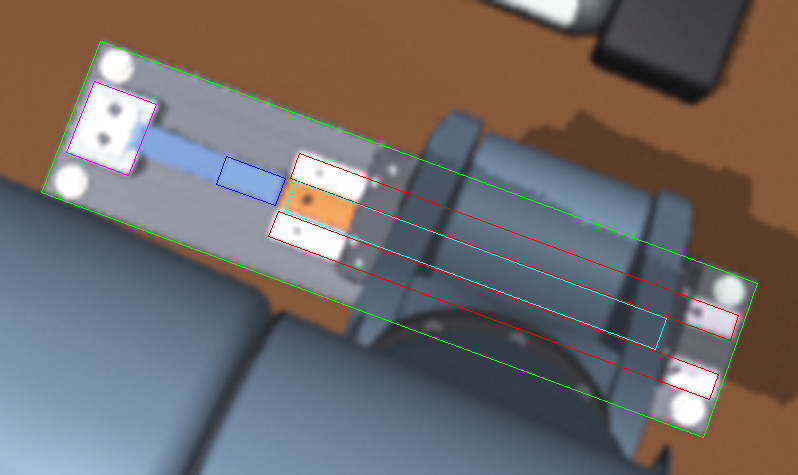

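Emit:
play_rows([
  {"x": -0.5,"y": -9,"z": 2.3,"spin": 0.005},
  {"x": -0.5,"y": -9,"z": 2.3,"spin": 0},
  {"x": -0.5,"y": -9,"z": 2.3,"spin": 0},
])

```text
time: 8.2
position: [0.5399, -0.0877, -0.017]
tool_rot: [0.986, -0.164, 0.015, 0.018]
ft_force: [-5.7, -6.7, 18.6]
grip_width: 0.0001
```

```bash
python3 st.py
```

```text
t 8.2 jig [-66.7  -2.4 -17. ] F [-5.7 -6.7 18.6] w 0.0001 Fjig -8.2 tilt [ 0.0235 -0.0413 -0.9989] j6 1.6
spin needed 0.009 chan dir in tool [ 0.01  -0.999 -0.031]
```

Emit:
play_rows([
  {"x": -1,"y": -8,"z": 2.4,"spin": 0.005},
  {"x": -1,"y": -8,"z": 2.4,"spin": 0},
])

```text
time: 8.4
position: [0.5438, -0.0772, -0.017]
tool_rot: [0.986, -0.163, 0.017, 0.023]
ft_force: [-7.1, -10.3, 19.9]
grip_width: 0.0005
```

```bash
python3 st.py;python3 look.py k2 .5598 -.0240 70.63 -28
```

```text
t 8.4 jig [-55.5  -2.6 -17. ] F [ -7.1 -10.3  19.9] w 0.0005 Fjig -12.1 tilt [ 0.0255 -0.0498 -0.9984] j6 1.64
spin needed 0.009 chan dir in tool [ 0.01  -0.999 -0.039]
```

View pics/k2_scene.png

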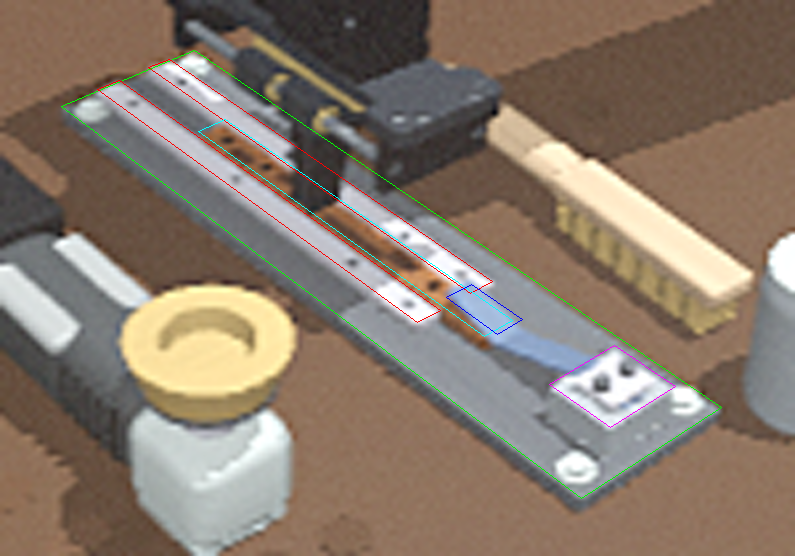

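Emit:
play_rows([
  {"x": -1,"y": -8,"z": 2.8,"spin": 0.005},
  {"x": -1,"y": -8,"z": 2.8,"spin": 0},
  {"x": -0.5,"y": -8,"z": 2.8,"spin": 0},
])

```text
time: 8.8
position: [0.5489, -0.0634, -0.017]
tool_rot: [0.986, -0.162, 0.018, 0.029]
ft_force: [-9.5, -10.4, 24.7]
grip_width: 0.0006
```

```bash
python3 st.py;python3 look.py k3 .5598 -.0240 70.63 -10
```

```text
t 8.8 jig [-40.8  -2.7 -17. ] F [ -9.5 -10.4  24.7] w 0.0006 Fjig -12.9 tilt [ 0.026  -0.064  -0.9976] j6 1.7
spin needed 0.012 chan dir in tool [ 0.014 -0.999 -0.052]
```

View pics/k3_scene.png

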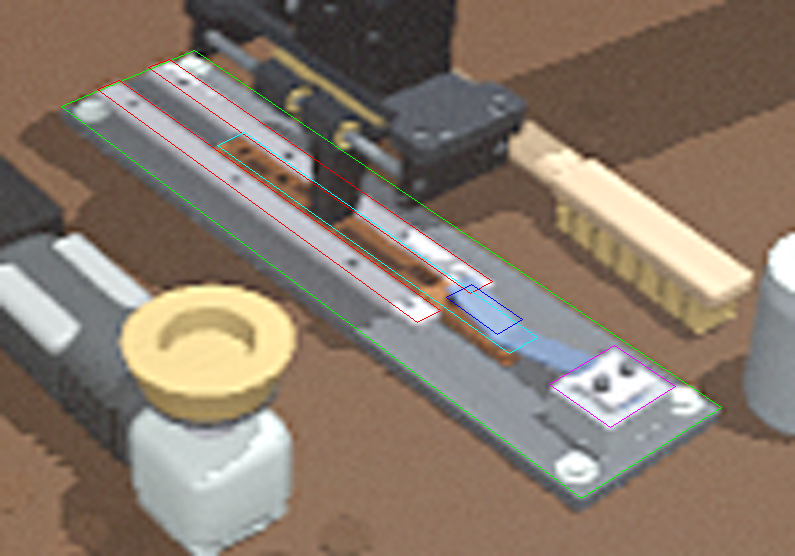

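Emit:
play_rows([
  {"x": -1,"y": -10,"z": 2.4,"spin": 0.01},
  {"x": -1,"y": -10,"z": 2.4,"spin": 0},
  {"x": -1,"y": -10,"z": 2.4,"spin": 0},
])

```text
time: 9.2
position: [0.5561, -0.0433, -0.0168]
tool_rot: [0.986, -0.164, 0.02, 0.036]
ft_force: [-6.2, -11.0, 20.8]
grip_width: 0.0004
```

```bash
python3 st.py
```

```text
t 9.2 jig [-19.4  -2.9 -16.8] F [ -6.2 -11.   20.8] w 0.0004 Fjig -12.4 tilt [ 0.0275 -0.0772 -0.9966] j6 1.77
spin needed 0.007 chan dir in tool [ 0.01  -0.998 -0.064]
```

```bash
python3 look.py k4 .5598 -.0240 70.63 11
```

```text
(no output)
```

View pics/k4_scene.png

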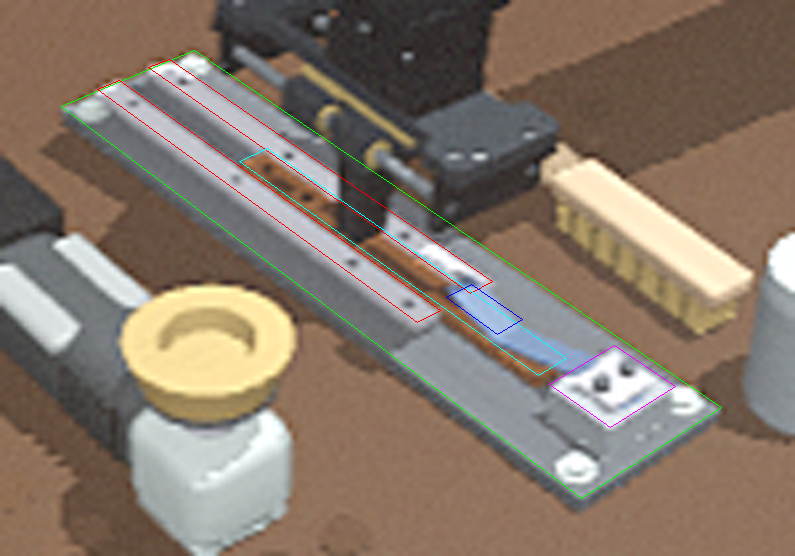

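View pics/k4_top.png

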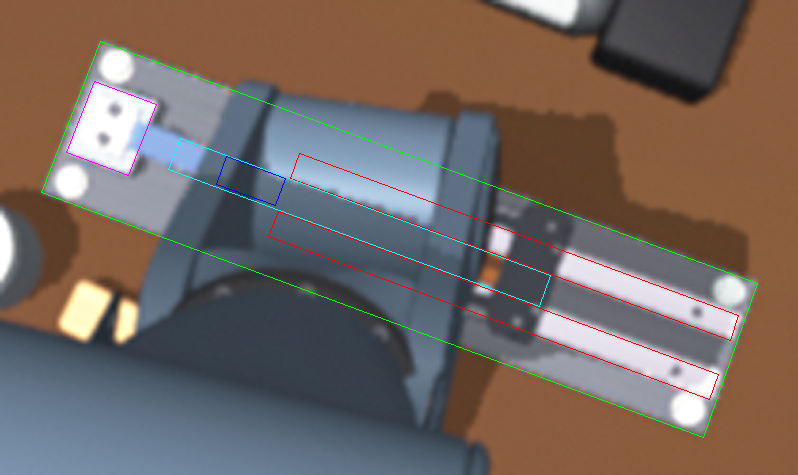

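Emit:
play_rows([
  {"x": -1,"y": -9,"z": 2.5,"spin": 0.005},
  {"x": -1,"y": -8,"z": 2.5,"spin": 0},
])

```text
time: 9.5
position: [0.5601, -0.0321, -0.0168]
tool_rot: [0.985, -0.164, 0.021, 0.04]
ft_force: [-6.1, -10.7, 21.0]
grip_width: 0.0005
```

```bash
python3 st.py
```

```text
t 9.5 jig [ -7.6  -3.  -16.8] F [ -6.1 -10.7  21. ] w 0.0005 Fjig -12.1 tilt [ 0.0286 -0.0857 -0.9959] j6 1.81
spin needed 0.007 chan dir in tool [ 0.01  -0.997 -0.071]
```

Emit:
play_rows([
  {"x": -1,"y": -7,"z": 2.5,"spin": 0.005},
])

```text
time: 9.6
position: [0.5615, -0.0284, -0.0167]
tool_rot: [0.985, -0.165, 0.022, 0.042]
ft_force: [-7.3, -10.1, 20.7]
grip_width: 0.0008
```

```bash
python3 st.py; python3 look.py k5 .5598 -.0240 70.63 30
```

```text
t 9.6 jig [ -3.6  -3.  -16.7] F [ -7.3 -10.1  20.7] w 0.0008 Fjig -11.9 tilt [ 0.0287 -0.0905 -0.9955] j6 1.83
spin needed 0.004 chan dir in tool [ 0.008 -0.997 -0.076]
```

View pics/k5_scene.png

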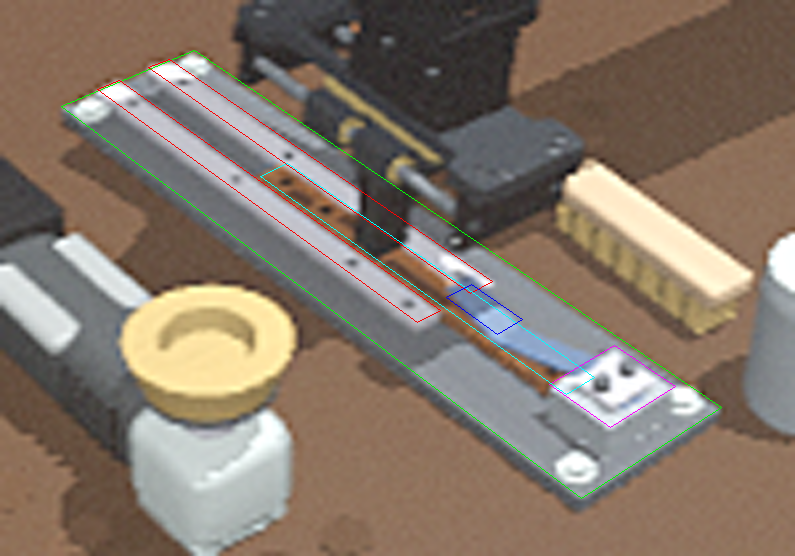

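Emit:
play_rows([
  {"x": -1,"y": -7,"z": 2.6,"spin": 0.005},
])

```text
time: 9.8
position: [0.5628, -0.0245, -0.0167]
tool_rot: [0.985, -0.166, 0.022, 0.045]
ft_force: [-7.7, -16.8, 21.4]
grip_width: 0.0005
```

Emit:
play_rows([
  {"x": -1,"y": -6,"z": 2.6,"spin": 0},
])

```text
time: 9.9
position: [0.5634, -0.0231, -0.0166]
tool_rot: [0.985, -0.164, 0.022, 0.048]
ft_force: [-6.9, -13.9, 22.0]
grip_width: 0.0004
```

```bash
python3 st.py; python3 look.py k6 .5598 -.0240 70.63 30
```

```text
t 9.9 jig [  2.   -3.1 -16.6] F [ -6.9 -13.9  22. ] w 0.0004 Fjig -15.4 tilt [ 0.0275 -0.1018 -0.9944] j6 1.86
spin needed 0.005 chan dir in tool [ 0.01  -0.996 -0.087]
```

View pics/k6_scene.png

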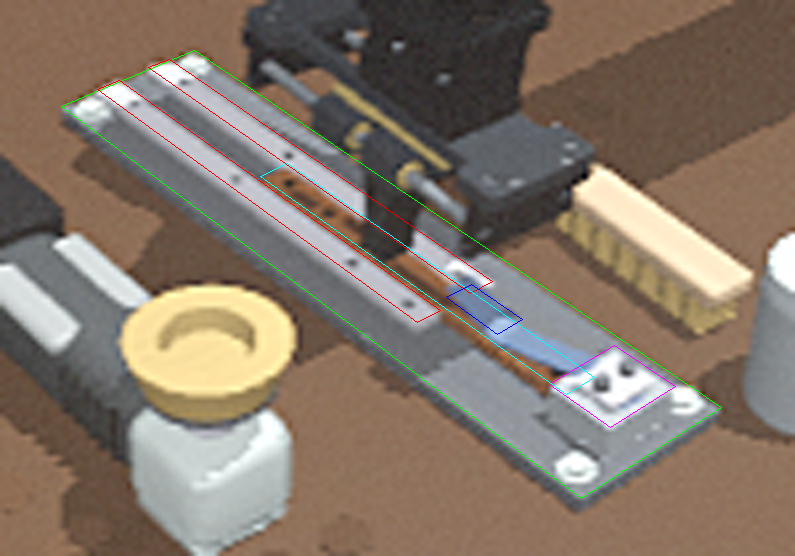

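Emit:
play_rows([
  {"x": -0.5,"y": -6,"z": 3.2,"spin": 0},
])

```text
time: 10.1
position: [0.5635, -0.0229, -0.0167]
tool_rot: [0.985, -0.162, 0.021, 0.052]
ft_force: [-11.3, -23.3, 30.0]
grip_width: 0.0005
```

```bash
python3 st.py;python3 - <<'E'
from rig import robot,cams
from h import *
p=cams.camera("scene")
im=p["img"][200:280,270:370,::-1];cv2.imwrite("pics/s7.png",cv2.resize(im,None,fx=7,fy=7,interpolation=2))
E
```

```text
t 10.1 jig [  2.2  -3.1 -16.7] F [-11.3 -23.3  30. ] w 0.0005 Fjig -25.7 tilt [ 0.0239 -0.1097 -0.9937] j6 1.87
spin needed 0.01 chan dir in tool [ 0.015 -0.995 -0.096]
```

View pics/s7.png

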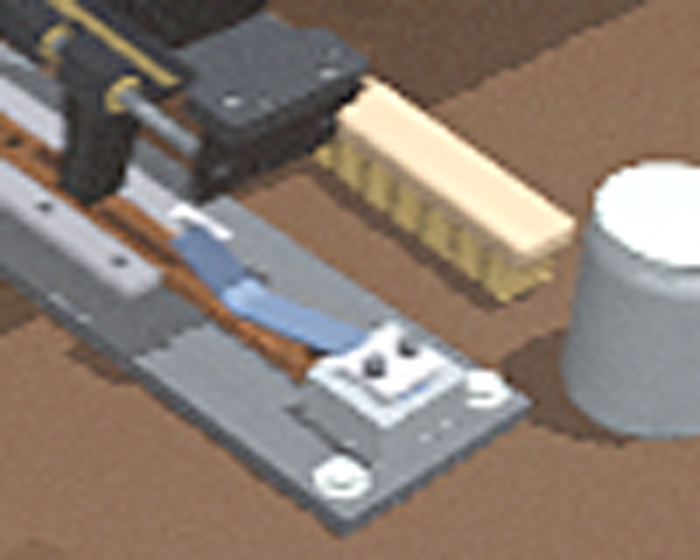

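Emit:
play_rows([
  {"x": 0,"y": 0,"z": -4,"spin": 0},
  {"x": 0,"y": 0.5,"z": -8,"spin": 0},
  {"x": 0,"y": 1.5,"z": -15,"spin": 0},
  {"x": 0,"y": 2,"z": -20,"spin": 0},
  {"x": 0,"y": 3,"z": -30,"spin": 0},
  {"x": 0,"y": 4,"z": -35,"spin": 0},
  {"x": 0,"y": 4,"z": -35,"spin": 0},
])

```text
time: 10.85
position: [0.5514, -0.0195, 0.1347]
tool_rot: [0.985, -0.161, 0.016, 0.052]
ft_force: [0.3, -0.4, -0.6]
grip_width: 0.0001
```

```bash
python3 st.py; python3 look.py m1 .5598 -.0240 70.63 30
```

```text
t 10.85 jig [  1.5   9.5 134.7] F [ 0.3 -0.4 -0.6] w 0.0001 Fjig -0.3 tilt [ 0.0143 -0.1067 -0.9942] j6 1.8
spin needed 0.011 chan dir in tool [ 0.016 -0.995 -0.096]
```

View pics/m1_scene.png

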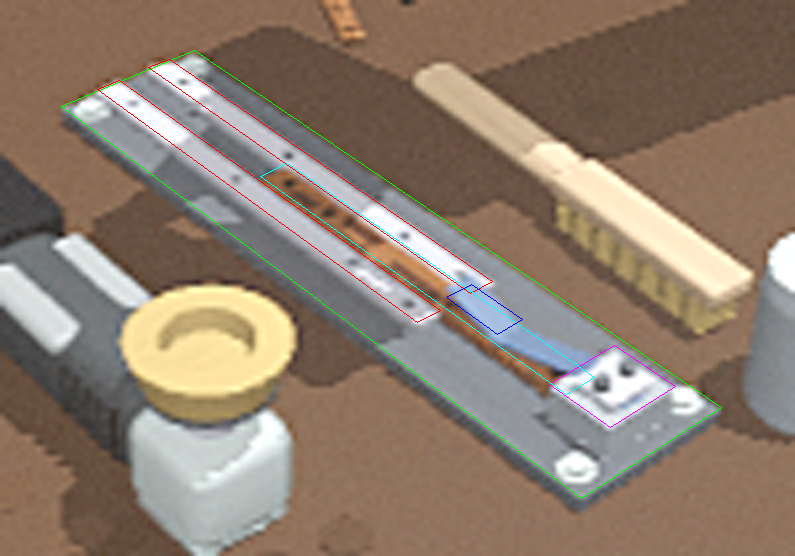

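```bash
python3 - <<'E'
from rig import robot,cams
from wr import *
from ov import draw
o=robot.get_obs();w=cams.camera("wrist");d=wristcam(w,o)
im=np.ascontiguousarray(w["img"][...,::-1])
cv2.imwrite("pics/w9r.png",im.copy())
draw(d,im,.5598,-.0240,np.radians(70.63),30,1,np.zeros(2),"");cv2.imwrite("pics/w9.png",im)
E
```

```text
(no output)
```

View pics/w9.png

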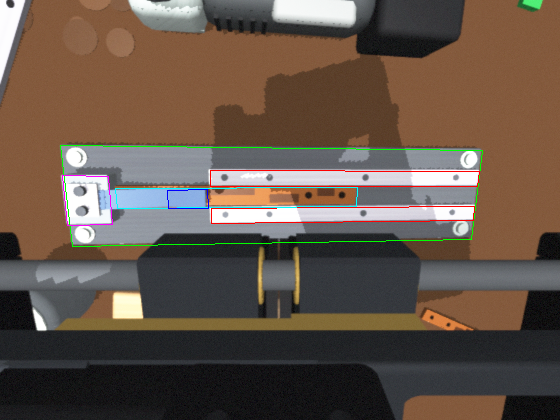

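```bash
python3 -c "
import cv2
a=cv2.imread('pics/w9r.png')[155:245,55:375];cv2.imwrite('pics/w9c.png',cv2.resize(a,None,fx=2.5,fy=5,interpolation=2))"
```

```text
(no output)
```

View pics/w9c.png

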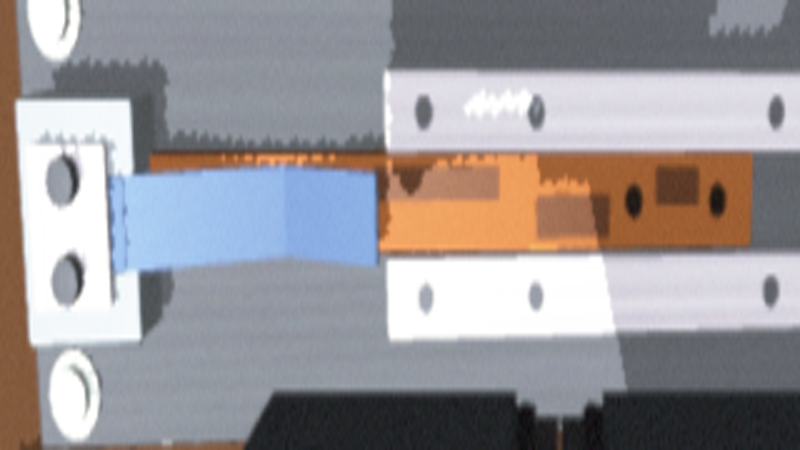

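```bash
python3 - <<'E'
from rig import robot,cams
from wr import *
from ov import draw
o=robot.get_obs();w=cams.camera("wrist");d=wristcam(w,o)
S=7;off=np.array([58,165])
im=cv2.resize(w["img"][165:225,58:168,::-1],None,fx=S,fy=S,interpolation=2).copy()
draw(d,im,.5598,-.0240,np.radians(70.63),30,S,off,"")
c,s=np.cos(np.radians(70.63)),np.sin(np.radians(70.63))
f=[]
for y,z in((-23,10),(23,10),(23,32),(-23,32)):
    f.append([.5598+(c*150-s*y)/1e3,-.024+(s*150+c*y)/1e3,z/1e3])
q=(proj(d,f)-off+.5)*S;cv2.polylines(im,[q.round().astype(int)],True,(255,255,255),1)
cv2.imwrite("pics/w10.png",im)
p=cams.camera("scene");S=9
im=p["img"][225:280,295:375,::-1];cv2.imwrite("pics/s10.png",cv2.resize(im,None,fx=S,fy=S,interpolation=2))
E
```

```text
(no output)
```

View pics/w10.png

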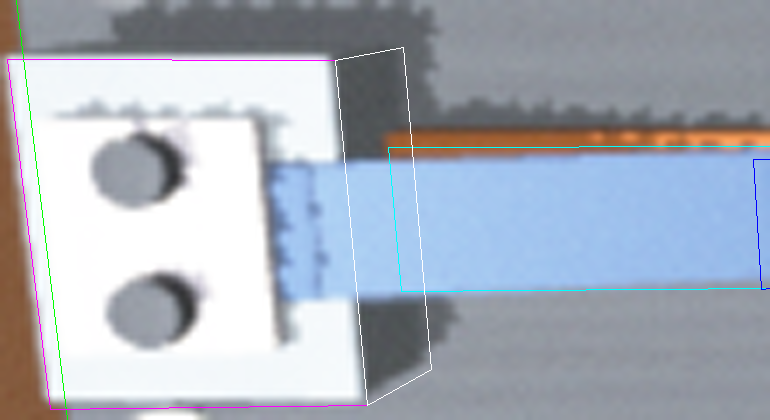

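View pics/s10.png

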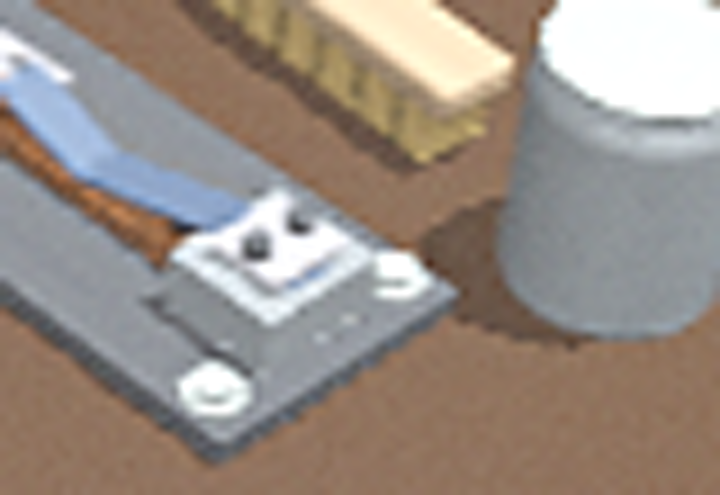

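The strap's front corner is within about 0.5 mm of the position predicted for butting against the stop face, and it lies flat under the spring. The hand is clear, so I'm handing in.

```bash
python3 -c "
from rig import robot
print(robot.get_obs()['time']);print(robot.hand_in())"
```

```text
11.1
the job is handed in; nothing more can be done
None
```

The rusty strap is pushed home against the stop block, lying flat under the leaf spring. The job is handed in at about 11 s of the 42 s allowed.

I shut the fingers, laid them on the rusty strap in the jig and pressed down with about 12 to 25 N, reaching 30 N at the final butt. I slid the strap about 105 mm between the rails and under the spring, then lifted the hand straight up.

- **Butted:** the last push moved the strap only 0.2 mm while the horizontal force rose to 26 N. In the wrist picture its front corner sits within about 0.5 mm of the stop-face position.
- **Hand clear:** the wrist force was back to about zero, and the fingers stayed well on the entry side of the spring's toe.
- **Other objects:** I checked the grinder, brush and can only by eye in the scene pictures, and they look unmoved. I did not check the clean strap again, but the hand never went near it.

Three things disagreed with what I expected:
- **TCP height:** the real fingertips sit about 35 mm above the reported TCP, so contact came at TCP z = -17 mm. I found contact by force instead.
- **Hand tilt:** the hand tilted about 6° during the loaded slide.
- **Pressure at the start:** it was below the advised 15 N for the first few millimetres, before the strap reached the spring.

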